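Push a sample carrier under the reader's spring-closed shield

TASK

Press the red paddle down with one fingertip to hold the reader's spring-closed amber shield open, and meanwhile push the blue sample carrier under it with the other fingertip, by the upright plate at its tail, until its head is fully home against the end stop. Then let go of both, so that the shield springs shut behind the head. Only press and push: do not lift or tip the carrier, and leave the bottles and other things standing around where they are.

Things in the scene. Friction and masses are not known exactly. Their poses are not given: they have to be found in the camera images.
- reader: Sample reader, fixed: white base plate 285 x 135 x 6 mm (x -188 to +98, y -42 to +94 mm) with a straight lane, 40 mm wide, between low walls (tops at z 18 mm); lane floor at z 6 mm. Origin on the worktop, on the lane's centre line, under the shield's front lip; x along the lane, the way the carrier is pushed; y left; z up.
- end_stop (a point): Middle of the lane's end at floor height: the face of the white optics housing (93 mm tall), at reader x +56 mm, which stops the carrier's head.
- shield (a joint): Opening angle of the amber shield: 0 shut, 0.56 rad fully open (stop). Shield and red paddle are one rocker on a shaft along the reader's x; pressing the paddle down swings the shield up and to the right. A spring shuts it: at the paddle's middle line about 2 N start it, 6 N hold it fully open. The open shield reaches 90 mm above the worktop.
- lip (a point): Middle of the lower edge of the shield's black front lip (30 mm wide, 5 mm thick, at reader x -5 to 0). Shut, it hangs 13 mm above the worktop: the carrier's thin tail fits below it, its head is blocked. It clears the head from 0.35 rad on. The shield covers the lane from there to x +57 mm.
- paddle_face (a point): Middle of the red press paddle's upper face. Paddle: flat strip left of the lane, 134 mm long (reader x -180 to -46 mm), 34 mm wide (reader y about +50 to +83 mm), part of the rocker; it slopes 14 degrees up to the left when shut, 18 down when pressed. Face middle at reader y +66 mm, z 50 mm shut, about 35 mm fully pressed. A fingertip may press it anywhere and slide along it.
- shaft (a point): Middle of the rocker's shaft, which lies along the reader's x at y +40, z 42 mm, between paddle and lane. Two dark bearing blocks carry it at reader x -168 and -30 mm (each 12 mm long, y +32 to +48 mm, 50 mm tall).
- carrier: Loose blue carrier, about 140 g, in the lane before the shield: head 50 x 36 x 16 mm with a steel sample dish on it, then a tail 24 mm wide, 4 mm thick, ending in an upright push plate 32 mm wide, 8 thick, 44 tall. Origin: middle of the head's underside; x toward the housing; plate at x -85 to -77 mm. Home, the origin is at reader x +31 mm, the plate still outside the shield.
- push_face (a point): Middle of the push plate's rear face (away from the head), 85 mm behind the carrier's origin and 30 mm above its underside. The plate's top is 50 mm above the worktop.
- vial_05: Bystander: glass sample vial with black cap, 27 mm wide, 64 mm tall, standing right beside the reader. Origin at its underside.
- bottle_1: Bystander: small reagent bottle with black cap, 46 mm wide, 87 mm tall. Origin at its underside.
- bottle_2: Bystander: small reagent bottle with black cap, 46 mm wide, 88 mm tall. Origin at its underside.
- flask_1: Bystander: conical glass flask, 66 mm wide, 94 mm tall. Origin at its underside.
- vial_02: Bystander: glass sample vial with black cap, 26 mm wide, 63 mm tall. Origin at its underside.
- pipette_bulb: Bystander: red rubber pipette bulb lying down, 51 x 96 x 64 mm. Origin at its underside.
- wash_bottle: Bystander: wash bottle with red cap and bent spout, 62 x 89 x 196 mm. Origin at its underside.

How it is judged:
By the outcome, as a careful person would: the job done as asked, in the order asked, and still so for the second after the job is handed in, with the robot touching nothing.
It also fails if it takes over 38 s, if anything falls off the work surface, if the arm or the gripper's body presses on something with over 40 N, if the wrist force passes 120 N, or if a joint passes its speed limit or range.

ROBOT

A 6-joint arm with a two-finger parallel gripper is mounted at the origin on a cart in front of the work surface, level with it; the furniture and walls round the work are solid. World frame = base frame: x ahead of the robot, y to its left, z up, the work surface at z = 0. Lengths are in mm, angles in rad, forces in N, time in s.
With the tool pointing down it reaches from about 250 to 725 mm from the base axis. Payload 4 kg.
Tool frame: the origin (TCP) lies midway between the tips of the shut fingers; the grasp point (between the pads) lies 19 mm behind it; z points along the fingers, y is the line along which they close (so a half turn about z gives the same grasp; the last joint's range is limited). The gripper opens to 85 mm and grips with 20 to 120 N. Pads are 22 mm wide; open, the fingers measure 114 mm over their backs; the gripper's body (76 mm by 85 mm) begins 54 mm behind the grasp point. The pads swing forward as they close: fully open they stand 13 mm farther back than shut.
Start: joints at [-1.155, 0.241, 0.005, 1.335, 0, 1.571], TCP at [201.959, -457.397, 231.306] pointing down, gripper open.
Joint ranges: [-2.72, 2.72], [-1.05, 1.87], [-1.09, 1.28], [-1.99, 2.15], [-1.42, 1.44], [-3.14, 3.14]. Speed limits (rad/s): [2.79, 2.79, 3.14, 3.14, 3.14, 3.14].

INTERFACE

Orientations are given as a 3x3 rotation matrix whose columns are the frame's x, y, z axes.
In Python, from workcell import arm, eyes, job, state gives the robot as it stands (arm), with the cameras (eyes), the job (job) and the readings as plain functions.
- The arm moves only by the shell command python3 shift.py [FORCE], which reads ROWS from standard input. ROWS is a JSON list of rows, 1 to 12 of them, each of 7 numbers: dx, dy, dz in mm, then a rotation vector rx, ry, rz in rad, then the opening from 0.0 (shut) to 1.0 (fully open); each row shifts and turns the commanded pose from where the row before left it, along the tool's axes as they then stand; what a row does not reach is not made up. A row lasts 1/10 s, in which the tool goes at most 50 mm and 0.15 rad, less where a joint would pass 70% of its speed; a pose out of reach is approached as far as the arm can. The fingers move at their own pace and stop on an object; FORCE is the grip in N (left out, the last holds). Time passes only in rows, so rows that do not move let the fingers close. It prints the time, the measured TCP pose, the force, the opening and the grip force at its end. Input that does not fit is refused with a message, and nothing moves.
- state(): the state, without advancing time (a new reading comes with each control period).
- eyes.get_image(name): name is "scene" or "top" or "wrist"; returns a dict with "img" (400x640x3 uint8, red, green, blue), "vfov" (degrees; the focal length in pixels is half the picture's height over the tangent of half this angle, whatever the lens; pixels are square), "cx", "cy" (the principal point, pixels), "rvec" (rotation vector, rad) and "tvec" (3), from world to camera coordinates, as OpenCV has them. Camera axes: x right, y down, z forward; pixel columns grow to the right and rows downward; lengths in mm; the calibration is good to about 2 mm. A picture is of the moment at which its call begins. There is no depth.
- job.close_job(): hands the job in; it is judged then, once.
The state is a dict: "time_s": time; "q": joint angles; "dq": joint speeds; "joint_efforts": joint torques, N m; "ee_pos": TCP position; "orientation": TCP orientation; "wrist_force": force on the tool from outside, world axes, zero at the start; "torque": the same for the moment, N m; "grip_width": opening from 0.0 (shut) to 1.0 (fully open); "finger_force": force on a finger pad.
Only numpy, scipy, OpenCV 4.12 (cv2) and the standard library are available. Lean on these libraries where they do the work, as an engineer would, in place of code of your own. Each camera call takes 0.05 s, during which the arm holds its last target. There are 200 camera calls.

## Working session

There is one attempt and no reset: what is moved stays moved. The work goes in short steps, Python scripts to look and compute and a shell command to move; the robot and the scene stay as the last step left them, time stands still between calls to the robot, and variables do not carry over. Pictures are saved under pics/ and viewed, at most 10 in all, crops included, and the job is handed in when it is done.

```bash
ls; mkdir -p pics
python3 - <<'E'
from workcell import arm, eyes, job, state
import cv2,pickle
for n in ["scene","top"]:
    d=eyes.get_image(n); cv2.imwrite(f"pics/{n}0.png",d["img"][:,:,::-1]); pickle.dump(d,open(f"{n}0.pkl","wb"))
    print(n,d["vfov"],d["cx"],d["cy"],d["rvec"],d["tvec"])
print(state())
E
```

```text
pics
shift.py
workcell.py
scene 48.597997577857235 320.4589651374869 201.14078952439584 [ 0.81555269 -2.55881815  1.09679704] [ 512.28962507  270.64610227 1105.25596139]
top 43.11313301989382 312.4342588987712 188.57439962366823 [ 1.87228446 -2.27509758  0.31916479] [ 124.82675654  566.27502107 1492.38882739]
{'time_s': 0.1, 'q': array([-1.15503665e+00,  2.41336474e-01,  3.87209277e-03,  1.33522463e+00,
       -1.69733985e-05,  1.57080251e+00]), 'dq': array([-0.00072147, -0.00109998,  0.00390594,  0.0004096 , -0.00043603,
        0.00012856]), 'joint_efforts': array([ 4.08192818e-04, -3.73138368e+01,  2.53009540e+01,  1.08680935e-02,
       -3.46833005e-06,  3.25777464e-06]), 'ee_pos': array([ 201.70787048, -456.88618586,  230.50759395]), 'orientation': array([[ 9.14812245e-01,  4.03878629e-01, -7.79954403e-04],
       [ 4.03879382e-01, -9.14810620e-01,  1.72459114e-03],
       [-1.69850668e-05, -1.89268459e-03, -9.99998209e-01]]), 'wrist_force': array([ 0.21628498,  0.4106149 , -1.04927235]), 'torque': array([-0.01122141, -0.05042969,  0.04084266]), 'finger_force': 0.0, 'grip_width': 1.0015169079836992}
```

View pics/scene0.png

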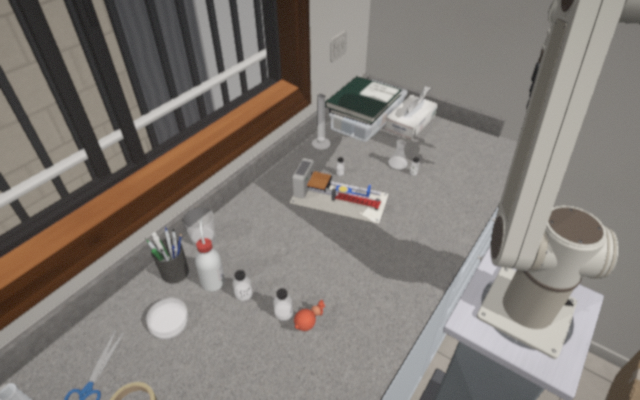

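View pics/top0.png

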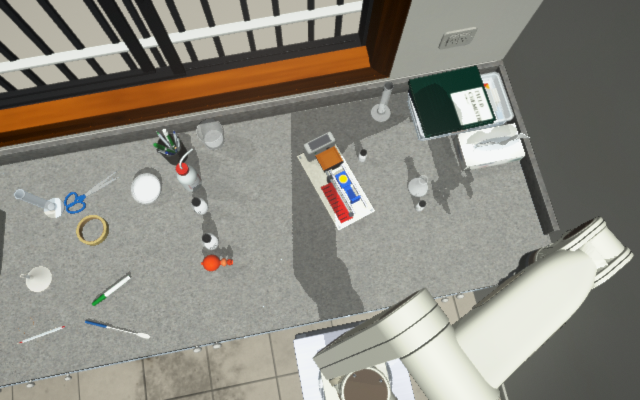

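The pictures show the reader near (335,187) in the top view and (340,195) in the scene view. The housing is up and to the left, and the carrier and paddle run down toward the robot. I'll enlarge both crops.

```bash
cat > h.py <<'E'
import numpy as np,cv2,pickle
def cam(d):
    f=d["img"].shape[0]/2/np.tan(np.radians(d["vfov"])/2)
    K=np.array([[f,0,d["cx"]],[0,f,d["cy"]],[0,0,1]]); R=cv2.Rodrigues(np.array(d["rvec"]))[0]
    return K,R,np.array(d["tvec"],float).ravel()
def ray(d,uv,z):
    K,R,t=cam(d); c=-R.T@t; v=R.T@np.linalg.inv(K)@np.array([uv[0],uv[1],1.]); return c+v*(z-c[2])/v[2]
def proj(d,P):
    K,R,t=cam(d); return cv2.projectPoints(np.array(P,float).reshape(-1,1,3),R,t,K,None)[0].reshape(-1,2)
def load(n): return pickle.load(open(n+".pkl","rb"))
E
python3 - <<'E'
from h import *
a=load("top0")["img"][125:235,285:385,::-1]; b=load("scene0")["img"][150:225,280:400,::-1]
a=cv2.resize(a,None,fx=5.0,fy=5.0,interpolation=cv2.INTER_CUBIC)
cv2.imwrite("pics/ca.png",a)
d=load("top0")
for n,uv,z in [("vial?",(362,160),0),("vial2",(421,208),0),("flask",(418,190),0)]: print(n,ray(d,uv,z))
print(ray(d,(335,187),0))
E
```

```text
vial? [ 667.38841845 -171.40814379    0.        ]
vial2 [ 470.47229096 -322.65101075    0.        ]
flask [ 531.03152099 -328.1826763     0.        ]
[593.21299249 -64.28866853   0.        ]
```

View pics/ca.png

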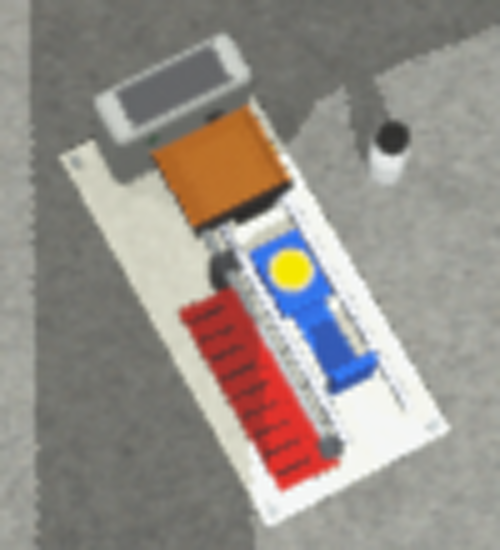

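The crop shows the base plate corners at crop (60,155), (270,525) and (450,430). The red paddle runs from (180,310) to (340,465), and the blue push plate is near (350,370). The vial is at (387,180). Next I'll fit the reader pose.

Run:
```python
from h import *
from workcell import arm, eyes, job, state
d=load("top0"); img=d["img"]
f=lambda x,y:((x+.5)/5-.5+285,(y+.5)/5-.5+125)
W=np.array([ray(d,f(*p),6)[:2] for p in [(60,155),(270,525),(450,430)]])
R0=np.array([[98,94],[-188,94],[-188,-42]])
print(W, np.linalg.norm(W[0]-W[1]),np.linalg.norm(W[1]-W[2]))
a,b=W-W.mean(0),R0-R0.mean(0)
yaw=np.arctan2((b[:,0]*a[:,1]-b[:,1]*a[:,0]).sum(),(a*b).sum())
Rz=np.array([[np.cos(yaw),-np.sin(yaw)],[np.sin(yaw),np.cos(yaw)]]); o=W.mean(0)-Rz@R0.mean(0)
print("yaw",yaw,"o",o, "res",W-(R0@Rz.T+o))
np.savez("reader.npz",Rz=Rz,o=o,yaw=yaw)
inv=lambda p:Rz.T@(p[:2]-o)
hsv=cv2.cvtColor(img,cv2.COLOR_RGB2HSV); sub=np.zeros(img.shape[:2],np.uint8); sub[125:235,285:385]=1
def m(lo,hi): return cv2.inRange(hsv,np.array(lo),np.array(hi))*sub
red=m((0,170,60),(6,255,255))|m((172,170,60),(180,255,255)); blue=m((105,150,60),(125,255,255)); yel=m((24,150,120),(35,255,255))
for n,k,z in [("red",red,50),("blue",blue,22),("dish",yel,24)]:
    ys,xs=np.nonzero(k); P=np.array([inv(ray(d,(x,y),z)) for x,y in zip(xs,ys)])
    print(n,len(xs),"mean",P.mean(0),"min",P.min(0),"max",P.max(0))
for n,p,z in [("plate top far corners",(380,352),50),("",(325,383),50),("rear foot",(332,390),30),("vial base",(385,178),0)]:
    print(n,inv(ray(d,f(*p),z)))
```

```text
[[ 722.32892517   39.19052215]
 [ 451.14337672  -46.07443168]
 [ 489.65730677 -172.50591647]] 284.27401224558736 132.16748145231278
yaw 0.29867543075817754 o [657.26096724 -79.04107305] res [[-0.93337007 -0.44369584]
 [ 1.21902863 -1.55185167]
 [-0.28565855  1.9955475 ]]
red 364 mean [-116.14658409   62.61259325] min [-177.37496928   44.93605772] max [-47.99662341  80.97663307]
blue 185 mean [-86.5740089    2.57125241] min [-131.93093699  -16.49548488] max [-26.57720233  18.15400579]
dish 37 mean [-49.40269942   0.68392823] min [-60.09598171 -10.52287644] max [-39.17620637  11.54836328]
plate top far corners [-129.774079    -16.64258364]
 [-130.98183112   23.84056296]
rear foot [-133.22190775   18.39193382]
vial base [-17.48233731 -89.73815083]
```

```bash
echo '[[0,0,0,0,0,0.117,0.65],[35.6,-23.9,0,0,0,0,0.65],[35.6,-23.9,0,0,0,0,0.65],[35.6,-23.9,0,0,0,0,0.65],[35.6,-23.9,0,0,0,0,0.65],[35.6,-23.9,0,0,0,0,0.65],[35.6,-23.9,0,0,0,0,0.65],[35.6,-23.9,0,0,0,0,0.65],[35.6,-23.9,0,0,0,0,0.65],[35.6,-23.9,0,0,0,0,0.65],[35.6,-23.9,0,0,0,0,0.65],[35.6,-23.9,0,0,0,0,0.65]]' | python3 shift.py 
echo '[[0,0,20,0,0,0,0.65],[0,0,0,0,0,0,0.65]]' | python3 shift.py
python3 - <<'E'
from h import *
from workcell import arm, eyes, job, state
for n in ["wrist","top","scene"]:
    d=eyes.get_image(n); pickle.dump(d,open(n+"1.pkl","wb")); cv2.imwrite(f"pics/{n}1.png",d["img"][:,:,::-1])
s=state(); print(s["ee_pos"],s["orientation"],s["q"],s["wrist_force"],s["grip_width"])
E
```

```text
time_s: 1.3
ee_pos: [499.4, -89.2, 230.9]
orientation: [[0.956, 0.295, -0.001], [0.295, -0.956, -0.0], [-0.001, -0.0, -1.0]]
wrist_force: [1.0, -0.7, -0.0]
grip_width: 0.649
finger_force: 0.0
time_s: 1.5
ee_pos: [497.5, -89.3, 208.4]
orientation: [[0.955, 0.297, -0.006], [0.297, -0.955, 0.001], [-0.005, -0.003, -1.0]]
wrist_force: [-0.5, -0.6, 0.7]
grip_width: 0.655
finger_force: 0.0
[498.26299504 -91.31755748 211.42195193] [[ 9.55953480e-01  2.93516755e-01 -9.26408036e-04]
 [ 2.93516897e-01 -9.55953885e-01  1.83342861e-05]
 [-8.80221941e-04 -2.89443137e-04 -9.99999571e-01]] [-1.81171040e-01  2.63745062e-01 -1.66327830e-02  1.29133303e+00
 -1.48887440e-04  2.66251798e+00] [ 0.78273974 -0.34235613  0.66735674] 0.6540852714511419
```

View pics/wrist1.png

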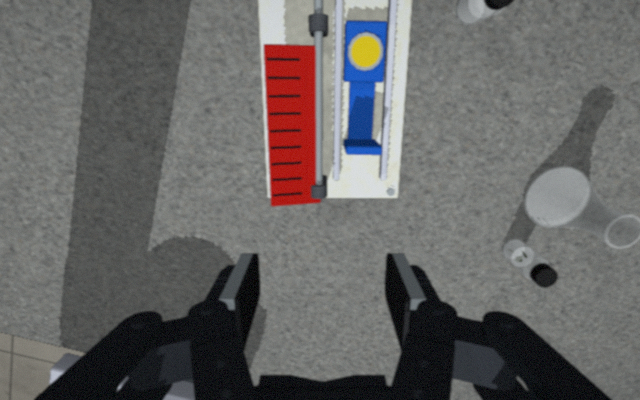

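The wrist picture shows the paddle from (265,44) to (322,205), the push plate at (345–382, 140–153) and the dish at (365,51). The plate's front corners are at (268,197) and (397,197). The fingertips are near (245,260) and (400,260).

Run:
```python
from h import *
d=load("wrist1"); r=np.load("reader.npz"); Rz,o=r["Rz"],r["o"]
inv=lambda p:np.round(Rz.T@(p[:2]-o),1)
print("campos",-cam(d)[1].T@cam(d)[2])
for n,uv,z in [("plate FR (-188,-42)",(397,197),6),("plate FL(-188,94)",(268,197),6),
 ("wall tops left at front",(337,180),18),("wall right front",(384,178),18),("wall left far",(340,5),18),("wall right far",(392,5),18),
 ("paddle FR(-180,50)",(321,203),46),("paddle FL(-180,83)",(272,205),54),("paddle rear L(-46,83)",(265,44),54),
 ("bearing front (-168,40)",(319,187),50),("bearing rear(-30,40)",(318,24),50),
 ("dish",(365.5,51),24),("plate top rear L",(344.5,153.5),50),("R",(380.5,153.5),50),("vial cap",(498,0),64)]:
    print(n,inv(ray(d,uv,z)))
hsv=cv2.cvtColor(d["img"],cv2.COLOR_RGB2HSV)
k=cv2.inRange(hsv,np.array((105,150,60)),np.array((125,255,255)))
ys,xs=np.nonzero(k[:170]); print(xs.min(),xs.max(),ys.min(),ys.max())
```

```text
campos [573.23855445 -66.04650691 349.78480363]
plate FR (-188,-42) [-186.8  -39.1]
plate FL(-188,94) [-187.1   93.1]
wall tops left at front [-165.7   23.2]
wall right front [-163.6  -22.5]
wall left far [-13.7  22.9]
wall right far [-13.7 -20.8]
paddle FR(-180,50) [-179.9   38.6]
paddle FL(-180,83) [-179.1   82.1]
paddle rear L(-46,83) [-47.5  81.9]
bearing front (-168,40) [-163.6   40.4]
bearing rear(-30,40) [-32.9  41. ]
dish [-49.9   0.7]
plate top rear L [-133.6   18.4]
R [-133.5  -12.5]
vial cap [-19.1 -88.8]
344 386 21 153
```

```bash
echo '[[0,3,34,0,0,0,0.65],[0,0,34,0,0,0,0.65],[0,0,34,0,0,0,0.65],[0,0,34,0,0,0,0.65],[0,0,0,0.09,0,0,0.65],[0,0,0,0.09,0,0,0.65],[0,0,0,0,0,0,0.65],[0,0,0,0,0,0,0.65],[0,0,0,0,0,0,0.65]]' | python3 shift.py
python3 - <<'E'
from h import *
from workcell import arm, eyes, job, state
r=np.load("reader.npz");Rz,o=r["Rz"],r["o"]
d=eyes.get_image("wrist"); pickle.dump(d,open("wrist2.pkl","wb")); cv2.imwrite("pics/wrist2.png",d["img"][:,:,::-1])
s=state(); print(s["ee_pos"],Rz.T@(s["ee_pos"][:2]-o),s["orientation"],s["wrist_force"])
E
```

```text
time_s: 2.55
ee_pos: [499.7, -94.0, 76.0]
orientation: [[0.956, 0.289, -0.051], [0.294, -0.941, 0.17], [0.001, -0.178, -0.984]]
wrist_force: [-0.3, 0.3, -0.2]
grip_width: 0.648
finger_force: 0.0
[499.63873733 -93.58258649  75.95362414] [-154.92274111   32.48333822] [[ 9.55637063e-01  2.89984200e-01 -5.16426904e-02]
 [ 2.94545731e-01 -9.40363425e-01  1.70174737e-01]
 [ 7.85087914e-04 -1.77836420e-01 -9.84059750e-01]] [ 0.18670813 -0.64297896  0.41614931]
```

View pics/wrist2.png

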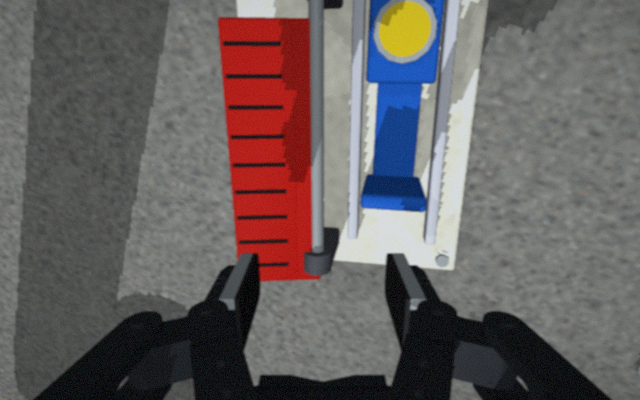

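The fingers straddle the shaft, with the left one over the paddle and the right one behind the push plate. I'll descend until contact.

```bash
echo '[[0,1.8,10,0,0,0,0.65],[0,1.8,10,0,0,0,0.65],[0,1.8,10,0,0,0,0.65],[0,0,0,0,0,0,0.65],[0,0,0,0,0,0,0.65]]' | python3 shift.py;echo '[[0,0.8,4,0,0,0,0.65],[0,0,0,0,0,0,0.65],[0,0,0,0,0,0,0.65]]' | python3 shift.py;echo '[[0,0.8,4,0,0,0,0.65],[0,0,0,0,0,0,0.65],[0,0,0,0,0,0,0.65]]' | python3 shift.py
```

```text
time_s: 3.1
ee_pos: [499.1, -93.4, 44.1]
orientation: [[0.956, 0.29, -0.054], [0.295, -0.94, 0.172], [-0.001, -0.18, -0.984]]
wrist_force: [0.3, 0.1, 1.0]
grip_width: 0.646
finger_force: 0.0
time_s: 3.4
ee_pos: [499.8, -93.8, 40.8]
orientation: [[0.956, 0.29, -0.052], [0.294, -0.94, 0.171], [0.0, -0.179, -0.984]]
wrist_force: [0.3, -0.8, -0.1]
grip_width: 0.65
finger_force: 0.0
time_s: 3.7
ee_pos: [500.2, -93.5, 37.2]
orientation: [[0.956, 0.29, -0.052], [0.294, -0.94, 0.172], [0.001, -0.179, -0.984]]
wrist_force: [0.4, 0.5, 5.2]
grip_width: 0.649
finger_force: 2.2
```

```bash
echo '[[0,0.7,4,0,0,0,0.65],[0,0,0,0,0,0,0.65],[0,0,0,0,0,0,0.65]]' | python3 shift.py;echo '[[0,0.7,4,0,0,0,0.65],[0,0,0,0,0,0,0.65],[0,0,0,0,0,0,0.65]]' | python3 shift.py
python3 - <<'E'
from h import *
from workcell import arm, eyes, job, state
r=np.load("reader.npz");Rz,o=r["Rz"],r["o"]
a=[]
for n,x0,x1,y0,y1 in [("wrist",120,560,0,300),("top",285,385,125,235),("scene",280,400,150,225)]:
    d=eyes.get_image(n); pickle.dump(d,open(n+"3.pkl","wb")); c=d["img"][y0:y1,x0:x1,::-1]; a.append(cv2.resize(c,(int(300*(x1-x0)/(y1-y0)),300),interpolation=cv2.INTER_CUBIC))
b=np.hstack(a[1:]); b=b[:,:800]; b=cv2.copyMakeBorder(b,0,0,0,800-b.shape[1],0) 
w=cv2.copyMakeBorder(a[0],0,0,0,800-a[0].shape[1],0)
cv2.imwrite("pics/m3.png",np.vstack([w,b]))
s=state(); print(s["ee_pos"],Rz.T@(s["ee_pos"][:2]-o),s["wrist_force"])
E
```

```text
time_s: 4.0
ee_pos: [500.1, -93.2, 33.3]
orientation: [[0.956, 0.29, -0.052], [0.295, -0.94, 0.173], [0.002, -0.18, -0.984]]
wrist_force: [-0.6, 0.7, 6.8]
grip_width: 0.649
finger_force: 3.3
time_s: 4.3
ee_pos: [500.2, -93.3, 29.5]
orientation: [[0.956, 0.29, -0.051], [0.295, -0.94, 0.172], [0.002, -0.18, -0.984]]
wrist_force: [-0.7, 1.8, 7.7]
grip_width: 0.646
finger_force: 4.2
[500.26158269 -93.27615681  29.61941937] [-154.23730261   32.59292629] [-0.78051844  1.08351913  7.0057571 ]
```

View pics/m3.png

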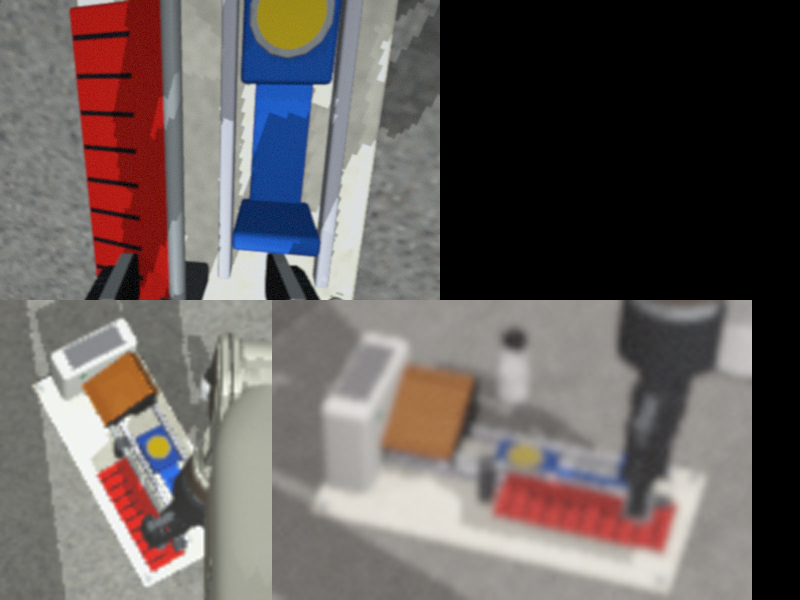

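The paddle is tilting, the shield is swinging up, and the right finger is centred behind the push plate. I'll press a bit further.

```bash
echo '[[0,0.4,2,0,0,0,0.65],[0,0,0,0,0,0,0.65],[0,0,0,0,0,0,0.65]]' | python3 shift.py;echo '[[0,0.3,1.5,0,0,0,0.65],[0,0,0,0,0,0,0.65],[0,0,0,0,0,0,0.65]]' | python3 shift.py
```

```text
time_s: 4.75
ee_pos: [500.4, -93.4, 28.3]
orientation: [[0.956, 0.29, -0.051], [0.294, -0.94, 0.172], [0.002, -0.18, -0.984]]
wrist_force: [-2.4, 1.5, 12.9]
grip_width: 0.647
finger_force: 6.3
time_s: 5.05
ee_pos: [500.4, -93.4, 27.9]
orientation: [[0.956, 0.29, -0.05], [0.294, -0.94, 0.173], [0.003, -0.18, -0.984]]
wrist_force: [-3.2, 1.1, 20.4]
grip_width: 0.649
finger_force: 9.7
```

```bash
echo '[[0,-0.3,-1.5,0,0,0,0.65],[3,0,0,0,0,0,0.65],[4,0,0,0,0,0,0.65],[6,0,0,0,0,0,0.65],[6,0,0,0,0,0,0.65],[6,0,0,0,0,0,0.65],[6,0,0,0,0,0,0.65],[6,0,0,0,0,0,0.65],[0,0,0,0,0,0,0.65],[0,0,0,0,0,0,0.65]]' | python3 shift.py
python3 - <<'E'
from h import *
from workcell import arm, eyes, job, state
r=np.load("reader.npz");Rz,o=r["Rz"],r["o"]
d=eyes.get_image("wrist");e=eyes.get_image("scene")
b=cv2.resize(e["img"][150:225,280:400,::-1],(480,300),interpolation=cv2.INTER_CUBIC)
w=cv2.resize(d["img"][:,:,::-1],(480,300))
cv2.imwrite("pics/m4.png",np.vstack([w,b]))
s=state(); print(s["ee_pos"],Rz.T@(s["ee_pos"][:2]-o),s["wrist_force"])
E
```

```text
time_s: 6.05
ee_pos: [531.9, -81.2, 27.4]
orientation: [[0.955, 0.289, -0.058], [0.295, -0.939, 0.174], [-0.004, -0.184, -0.983]]
wrist_force: [-7.4, 3.2, 13.3]
grip_width: 0.651
finger_force: 7.3
[531.93916915 -81.21714609  27.40752646] [-120.4137565    34.79677591] [-7.52173921  3.22071999 13.6095584 ]
```

View pics/m4.png

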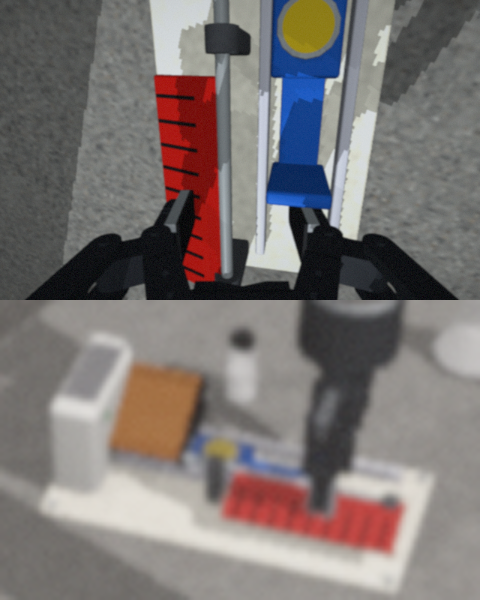

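The shield is wide open and the carrier has advanced. Next I'll ease the pressing force slightly and keep pushing.

```bash
echo '[[4,1,-0.8,0,0,0,0.65],[6,1,0,0,0,0,0.65],[6,0,0,0,0,0,0.65],[6,0,0,0,0,0,0.65],[5,0,0,0,0,0,0.65],[0,0,0,0,0,0,0.65],[0,0,0,0,0,0,0.65]]' | python3 shift.py
python3 - <<'E'
from h import *
from workcell import arm, eyes, job, state
r=np.load("reader.npz");Rz,o=r["Rz"],r["o"]
s=state(); print(Rz.T@(s["ee_pos"][:2]-o),Rz.T@s["wrist_force"][:2])
E
```

```text
time_s: 6.85
ee_pos: [558.3, -75.1, 28.1]
orientation: [[0.955, 0.29, -0.059], [0.295, -0.939, 0.175], [-0.004, -0.184, -0.983]]
wrist_force: [-8.3, 3.4, 14.7]
grip_width: 0.651
finger_force: 7.8
[-93.42571473  32.93676256] [-6.95826027  5.69374129]
```

```bash
echo '[[5,0,-0.5,0,0,0,0.65],[5,0,0,0,0,0,0.65],[5,0,0,0,0,0,0.65],[4,0,0,0,0,0,0.65],[0,0,0,0,0,0,0.65],[0,0,0,0,0,0,0.65]]' | python3 shift.py
echo '[[3,0,0,0,0,0,0.65],[0,0,0,0,0,0,0.65]]' | python3 shift.py
python3 - <<'E'
from h import *
from workcell import arm, eyes, job, state
r=np.load("reader.npz");Rz,o=r["Rz"],r["o"]
d=eyes.get_image("wrist");e=eyes.get_image("scene");pickle.dump(d,open("wrist5.pkl","wb"))
b=cv2.resize(e["img"][150:225,280:400,::-1],(480,300),interpolation=cv2.INTER_CUBIC)
w=cv2.resize(d["img"][:,:,::-1],(480,300))
cv2.imwrite("pics/m5.png",np.vstack([w,b]))
s=state(); print(s["ee_pos"],Rz.T@(s["ee_pos"][:2]-o),Rz.T@s["wrist_force"][:2])
E
```

```text
time_s: 7.45
ee_pos: [576.7, -70.0, 28.4]
orientation: [[0.955, 0.289, -0.058], [0.295, -0.939, 0.174], [-0.004, -0.184, -0.983]]
wrist_force: [-8.8, 3.6, 13.3]
grip_width: 0.65
finger_force: 6.8
time_s: 7.65
ee_pos: [579.3, -69.2, 28.4]
orientation: [[0.955, 0.289, -0.059], [0.295, -0.939, 0.174], [-0.005, -0.183, -0.983]]
wrist_force: [-8.1, 1.8, 13.7]
grip_width: 0.65
finger_force: 7.1
[579.22348191 -69.21680357  28.42583134] [-71.69170272  32.35220469] [-7.27287266  4.76234287]
```

View pics/m5.png

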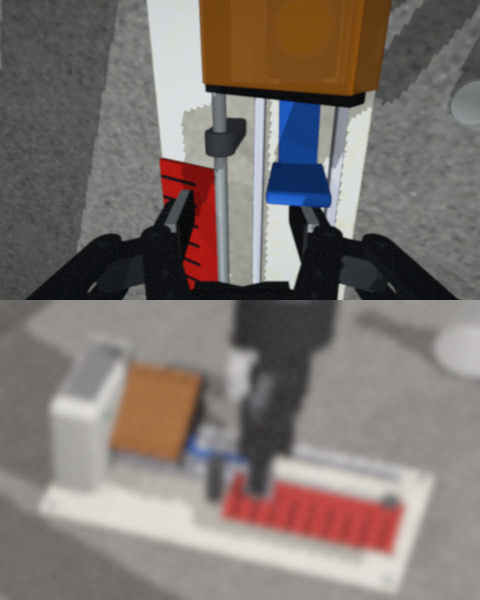

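The head is under the open shield and the plate is still outside it. About 7 mm remain, so I'll take small steps and watch the force.

```bash
for i in 1; do echo '[[2,0,0,0,0,0,0.65],[2,0,0,0,0,0,0.65],[0,0,0,0,0,0,0.65]]' | python3 shift.py; echo '[[2,0,0,0,0,0,0.65],[0,0,0,0,0,0,0.65]]' | python3 shift.py; echo '[[1,0,0,0,0,0,0.65],[0,0,0,0,0,0,0.65]]' | python3 shift.py; done | grep -E "pos|wrist"
```

```text
ee_pos: [582.9, -68.1, 28.4]
wrist_force: [-8.4, 1.8, 13.8]
ee_pos: [584.0, -67.7, 28.4]
wrist_force: [-10.8, 1.1, 15.5]
ee_pos: [584.1, -67.7, 28.4]
wrist_force: [-13.5, 0.9, 17.1]
```

Motion stopped with the push force rising by about 5 N, at the predicted position. I'll check the plate position by colour mask before releasing.

Run:
```python
from h import *
from workcell import arm, eyes, job, state
r=np.load("reader.npz");Rz,o=r["Rz"],r["o"]
d=eyes.get_image("wrist");pickle.dump(d,open("wrist6.pkl","wb"))
for nm in ["wrist5","wrist6"]:
    d=load(nm)
    hsv=cv2.cvtColor(d["img"],cv2.COLOR_RGB2HSV)
    k=cv2.inRange(hsv,np.array((105,150,60)),np.array((125,255,255)))
    ys,xs=np.nonzero(k); print(nm,xs.min(),xs.max(),ys.min(),ys.max())
    rows=[xs[ys==y].size for y in range(ys.min(),ys.max()+1)]; print(rows)
    for y in (255,260,265,270,275): print(y,Rz.T@(ray(d,(395,y),50)[:2]-o))
s=state();print(s["ee_pos"],s["wrist_force"])
```

```text
wrist5 355 440 133 276
[5, 14, 20, 30, 38, 48, 54, 54, 53, 53, 53, 53, 53, 53, 53, 53, 53, 53, 53, 53, 53, 53, 52, 52, 52, 52, 52, 52, 52, 52, 52, 52, 52, 52, 52, 52, 52, 52, 51, 51, 51, 51, 51, 51, 51, 51, 51, 51, 51, 51, 51, 51, 51, 50, 50, 50, 50, 50, 50, 50, 50, 50, 50, 50, 51, 51, 51, 51, 50, 51, 51, 50, 50, 50, 50, 50, 50, 50, 50, 50, 50, 50, 50, 51, 56, 58, 62, 65, 65, 65, 66, 66, 68, 68, 68, 69, 69, 70, 70, 71, 72, 72, 72, 72, 73, 74, 75, 75, 77, 77, 78, 77, 78, 79, 80, 80, 80, 81, 81, 81, 81, 83, 83, 83, 83, 85, 85, 86, 86, 86, 85, 86, 86, 85, 85, 85, 84, 83, 75, 61, 54, 52, 31, 13]
255 [-51.1883334    1.50373889]
260 [-53.18610307   1.38043905]
265 [-55.20273592   1.25597499]
270 [-57.23850037   1.13033016]
275 [-59.29366996   1.00348767]
wrist6 355 440 151 277
[4, 10, 14, 21, 27, 34, 40, 47, 52, 52, 52, 52, 52, 52, 52, 52, 52, 52, 51, 52, 51, 51, 51, 51, 51, 51, 51, 51, 51, 51, 51, 51, 51, 51, 50, 50, 50, 50, 51, 51, 51, 51, 51, 51, 50, 50, 50, 51, 51, 51, 50, 50, 50, 50, 50, 50, 50, 50, 50, 50, 50, 50, 50, 50, 50, 51, 56, 57, 63, 65, 65, 66, 67, 67, 67, 68, 68, 69, 69, 70, 70, 70, 71, 72, 72, 72, 74, 74, 74, 75, 77, 77, 77, 78, 78, 79, 79, 79, 79, 81, 81, 81, 81, 81, 83, 83, 83, 84, 85, 85, 86, 86, 86, 86, 86, 86, 85, 85, 85, 84, 81, 67, 55, 53, 51, 17, 1]
255 [-46.05536546   1.45128591]
260 [-48.05608785   1.33010024]
265 [-50.07595707   1.20775482]
270 [-52.1152493    1.08423293]
275 [-54.17424605   0.95951753]
[584.03211281 -67.74983205  28.39303622] [-13.4210946    0.29894034  15.85247246]
```

The plate's rear face is at reader x of about -54, so the carrier is home. I'll back off the push first, then lift slowly.

```bash
echo '[[-4,0,0,0,0,0,0.65],[-5,0,0,0,0,0,0.65],[-6,0,0,0,0,0,0.65],[-6,0,0,0,0,0,0.65],[-5,0,0,0,0,0,0.65],[0,0,0,0,0,0,0.65],[0,0,0,0,0,0,0.65]]' | python3 shift.py
echo '[[0,-0.5,-3,0,0,0,0.65],[0,-0.5,-3,0,0,0,0.65],[0,-0.5,-3,0,0,0,0.65],[0,-0.5,-3,0,0,0,0.65],[0,-0.5,-3,0,0,0,0.65],[0,-0.9,-5,0,0,0,0.65],[0,-1.8,-10,0,0,0,0.65],[0,-3.5,-20,0,0,0,0.65],[0,-7,-40,0,0,0,0.65],[0,-7,-40,0,0,0,0.65],[0,-5,-30,0,0,0,0.65],[0,0,0,0,0,0,0.65]]' | python3 shift.py
echo '[[-40,0,0,0,0,0,0.65],[-40,0,0,0,0,0,0.65],[0,0,0,0,0,0,0.65],[0,0,0,0,0,0,0.65]]' | python3 shift.py
python3 - <<'E'
from h import *
from workcell import arm, eyes, job, state
for n in ["wrist","scene","top"]:
    d=eyes.get_image(n);pickle.dump(d,open(n+"7.pkl","wb"))
    if n=="wrist": w=cv2.resize(d["img"][:,:,::-1],(640,400))
    if n=="scene": b=cv2.resize(d["img"][150:225,280:400,::-1],(320,200),interpolation=cv2.INTER_CUBIC)
    if n=="top": c=cv2.resize(d["img"][125:225,285:445,::-1],(320,200),interpolation=cv2.INTER_CUBIC)
cv2.imwrite("pics/m7.png",np.vstack([w,np.hstack([b,c])]))
E
```

```text
time_s: 9.2
ee_pos: [567.9, -75.2, 30.1]
orientation: [[0.956, 0.291, -0.045], [0.295, -0.94, 0.173], [0.008, -0.179, -0.984]]
wrist_force: [2.7, 3.4, 9.5]
grip_width: 0.645
finger_force: 5.0
time_s: 10.4
ee_pos: [567.5, -78.2, 195.7]
orientation: [[0.956, 0.291, -0.043], [0.294, -0.941, 0.169], [0.009, -0.174, -0.985]]
wrist_force: [1.1, 0.1, -0.2]
grip_width: 0.649
finger_force: 0.0
time_s: 10.8
ee_pos: [487.6, -101.2, 189.7]
orientation: [[0.956, 0.288, -0.053], [0.293, -0.941, 0.171], [-0.0, -0.179, -0.984]]
wrist_force: [0.5, 0.8, -0.9]
grip_width: 0.648
finger_force: 0.0
```

View pics/m7.png

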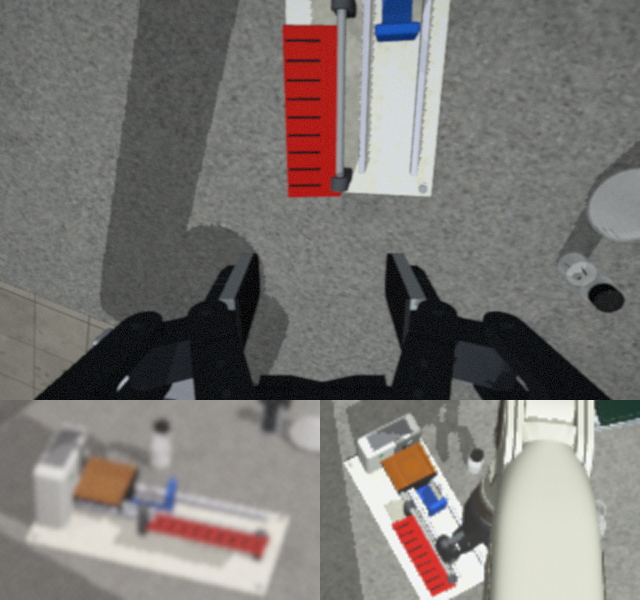

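The shield is shut, the head is inside, the plate is outside at wrist (398,38), and the vial is undisturbed. One last numeric check, then hand in.

Run:
```python
from h import *
from workcell import arm, eyes, job, state
r=np.load("reader.npz");Rz,o=r["Rz"],r["o"]
d=load("wrist7");hsv=cv2.cvtColor(d["img"],cv2.COLOR_RGB2HSV)
k=cv2.inRange(hsv,np.array((105,150,60)),np.array((125,255,255)));ys,xs=np.nonzero(k);m=ys.max()
print(m,xs.min(),xs.max())
x=-1e3
for y,z in ((m-13,50),(m,30),(m,6)): print(y,z,Rz.T@(ray(d,(398,y),z)[:2]-o))
rows=[(y,(ys==y).sum()) for y in range(10,m+1)];print(rows)
# paddle front-left / rear-left corners vs. shut prediction
print(proj(d,[[*(Rz@[-54,yy]+o),zz] for yy in(-16,16) for zz in (6,50)]).round(1))
# shield lip in top view: shut vs before
a,b=load("top0")["img"],load("top7")["img"]
f=lambda i:cv2.inRange(cv2.cvtColor(i,cv2.COLOR_RGB2HSV),np.array((8,150,80)),np.array((20,255,255)))[125:185,300:350]>0
print(f(a).sum(),f(b).sum(),(f(a)^f(b)).sum())
```

```text
40 376 419
27 50 [-50.88960796  -0.72325096]
40 30 [-57.11133118  -1.55996274]
40 6 [-54.4537481   -1.93547704]
[(10, np.int64(28)), (11, np.int64(28)), (12, np.int64(28)), (13, np.int64(28)), (14, np.int64(28)), (15, np.int64(28)), (16, np.int64(28)), (17, np.int64(28)), (18, np.int64(28)), (19, np.int64(28)), (20, np.int64(28)), (21, np.int64(28)), (22, np.int64(33)), (23, np.int64(36)), (24, np.int64(38)), (25, np.int64(43)), (26, np.int64(44)), (27, np.int64(44)), (28, np.int64(44)), (29, np.int64(44)), (30, np.int64(43)), (31, np.int64(43)), (32, np.int64(42)), (33, np.int64(41)), (34, np.int64(41)), (35, np.int64(39)), (36, np.int64(38)), (37, np.int64(38)), (38, np.int64(36)), (39, np.int64(29)), (40, np.int64(9))]
[[415.6  39. ]
 [420.   31.2]
 [376.1  39.9]
 [373.9  32.5]]
361 349 12
```

```bash
python3 -c "
from workcell import arm, eyes, job, state
print(job.close_job())"
```

```text
the job is handed in; nothing more can be done
None
```

The job is handed in: the carrier's head is home against the end stop to within about 1 mm by camera, the shield has sprung shut behind it, and the arm is clear; it took about 11 s, and I saw no bystander moved.

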